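# Slide the tall bottle under the funnel

## Robot

A 6-joint arm with a two-finger parallel gripper is mounted at the origin on the work surface. World frame = base frame: x ahead of the robot, y to its left, z up, the work surface at z = 0. Lengths are in m, angles in degrees, forces in N, time in s.
With the tool pointing down it reaches from about 0.35 to 0.875 m from the base axis. Payload 4.2 kg.
Tool frame: the origin (TCP) lies midway between the tips of the shut fingers; the grasp point (between the pads) lies 19 mm behind it; z points along the fingers, y is the direction in which the jaws open and shut (so a half turn about z gives the same grasp; the last joint's range is limited). The gripper opens to 87 mm and grips with 3 to 60 N. Pads are 19 mm wide; open, the fingers measure 117 mm over their backs; the gripper's body (75 mm by 190 mm) begins 51 mm behind the grasp point.
Start: joints at [-61.501, 22.042, 0.453, 0, -68.411, -14.817], TCP at [0.148, -0.607, 0.197] pointing down, gripper open.
Joint ranges: [-179.83, 179.83], [-69.29, 118.12], [-61.27, 80.66], [-181.25, 117.63], [-171.15, -9.14], [-177.46, 177.46]. Speed limits (degrees/s): [159.86, 159.86, 180, 180, 180, 180].

## Interface

Orientations are given as a 3x3 rotation matrix whose columns are the frame's x, y, z axes.
In Python, from station import r gives the robot as it stands.
- The arm moves only by the tool play_rows, never from a script. Its argument "commands" is a list that holds one entry, the list of rows, each a list of 7 numbers: the shift along the world's x, y, z in m, then the turn, a rotation vector about the world's x, y, z in rad, then the closure, from 0 (fully open) to 1 (shut). A call has 1 to 5 rows; each row is the pose to reach, as a shift and turn from the pose commanded when the call began; what a row does not reach only later rows make up. A row lasts 1/10 s, in which the tool goes at most 50 mm and 8.59 degrees, less where a joint would pass 70% of its speed; a pose out of reach is approached as far as the arm can. A call with a gripper value outside its range is refused whole. The fingers move at their own pace and stop on an object; the grip force is fixed at half the most. Time passes only in rows, so rows that repeat a pose let the fingers close. It gives the time, the measured TCP pose, the force and the opening at its end, in the units of the state.
- r.sense(): the state, without advancing time (a new reading comes with each control period).
- r.capture(name): name is "side" or "top"; returns a dict with "image" (400x640x3 uint8, red, green, blue), "range_z" (400x640 float32, m along the optical axis (not along the pixel's ray), 0 where there is no reading), "intrinsics" (3x3 intrinsics, pixels), "extrinsics" (4x4, takes a point from camera to world coordinates). Camera axes: x right, y up, looking along -z (the intrinsics and any distortion apply to the point x, -y, -z); pixel columns grow to the right and rows downward; lengths in m; the calibration is good to about 2 mm. A picture is of the moment at which its call begins.
- r.finish_job(): hands the job in, once; it reports no verdict.
The state is a dict: "time_s": time; "joints": joint angles; "joint_velocities": joint speeds; "effort": joint torques, N m; "tcp_pos": TCP position; "ee_rot": TCP orientation; "wrist_force": force on the tool from outside, world axes, zero at the start; "moment": the same for the moment, N m; "gripper_width": opening from 0.0 (shut) to 1.0 (fully open).
Only numpy, scipy, OpenCV 4.12 (cv2) and the standard library are available. Lean on these libraries where they do the work, as an engineer would, in place of code of your own. Each camera call takes 0.05 s, during which the arm holds its last target. There are 200 camera calls.

## Task

Push the empty amber glass bottle along the melamine shelf until its open mouth stands right under the spout of the red funnel, ready for filling. It is tall and tips easily: push gently and low on its body so that it slides upright; do not grip, squeeze or lift it. Leave the funnel stand and the other things on the shelf alone.

Things in the scene. Friction and masses are not known exactly. Their poses are not given: they have to be found in the camera images.
- bottle: empty tall amber glass bottle, open at the top, standing loose on the shelf: 210 mm tall, round body 54 mm in diameter up to 135 mm, shoulder to 170 mm, neck 37 mm. About 0.3 kg; dry friction, it stops when no longer pushed; pushed higher than about 30 mm above the shelf it may tip. Origin: centre of its underside, z up along the bottle.
- bottle_mouth (a point): centre of the bottle's open mouth at the level of its lip, 210 mm above its underside; the opening is about 30 mm in diameter
- spout_tip (a point): centre of the lower end of the funnel's spout, which points straight down and is 10 mm in diameter here; it hangs 222 mm above the shelf, so the upright bottle passes under it with 12 mm to spare
- stand: fixed filling stand: red plastic funnel (rim 110 mm across, 326 mm above the shelf) in a steel ring on a galvanised pipe. Origin: on the shelf straight below the spout. In its frame (z up, x away from the robot at yaw 0) the pipe, 21 mm thick, stands at x +115, y 0 mm on a 72 mm flange; below the spout the way is free. The bottle starts 120 to 185 mm away, to its +y or -y side.
- board: fixed melamine shelf board, 500 x 1200 mm and 18 mm thick, lying on the bench; everything stands on its top face, 18 mm above the bench top. Origin: centre of its underside
- tub: shut orange flip-top storage tub, 162 x 124 x 112 mm, loose; origin centre of its underside. Leave alone
- cup: aluminium rain gauge cup, 64 mm in diameter, 95 mm tall, loose; origin centre of its underside. Leave alone
- padlock: steel padlock lying flat, 42 x 50 mm body 22 mm thick with its shackle to +x, loose; origin under the middle of its body. Leave alone
- dibber: wooden T-handled seed dibber lying flat, 27 mm thick, 254 mm long along its x with the 110 mm wide handle at -x, loose; origin on the shelf below its shaft. Leave alone
Mind the look-alikes: they are no part of the job. What is meant by the bottle is not blue, and is the larger of those in its own colour.

How it is judged (in metres and radians):
At the end, for the whole second after the job is handed in: The bottle stands upright (within 0.03 rad) and still on the shelf, its mouth centred under the spout to within 10 mm, so that the whole spout is over the opening (horizontal distance between bottle_mouth and spout_tip below 0.01 m and angle between bottle's own z axis and vertical below 0.03 rad and height (world z) of bottle below 0.021 m and linear speed of bottle below 0.01 m/s); the robot touches nothing.
It fails at once if the bottle rocks or tips (leans more than 0.15 rad) (angle between bottle's own z axis and vertical above 0.15 rad).
It fails at once if the bottle is lifted off the shelf (more than 8 mm) (height (world z) of bottle above 0.026 m).
It fails at once if the bottle is gripped or struck (finger force over 15 N) (contact force between the fingers and bottle above 15 N).
It fails at once if the funnel stand is knocked by the robot or the bottle (over 4 N) (contact force between any of the arm, the fingers, bottle and stand above 4 N).
It fails at once if the tub, cup, padlock or dibber is moved more than 10 mm (distance of any of tub, cup, padlock, dibber from where it was at the start of the episode above 0.01 m).
It also fails if it takes over 51 s, if anything falls off the work surface, if the arm or the gripper's body presses on something with over 40 N, if the wrist force passes 120 N, or if a joint passes its speed limit or range.

## Working session

There is one attempt and no reset: what is moved stays moved. The work goes in short steps, Python scripts to look and compute and a tool call to move; the robot and the scene stay as the last step left them, time stands still between calls to the robot, and variables do not carry over. Pictures are saved under pics/ and viewed, about 8 in all and at most 12, crops included, and the job is handed in when it is done.

Besides the shell and the picture viewer there is one more tool, called by a JSON object that holds its "fn" and its "kwargs". play_rows: Moves the arm, as the interface text tells. Its arguments: {"type":"object","properties":{"commands":{"type":"array","items":{"type":"array","items":{"type":"array","items":{"type":"number"}}}}},"required":["commands"]}

```bash
mkdir -p pics; cat > h.py <<'E'
import numpy as np, cv2
from station import r
def cap(n):
    c=r.capture(n); cv2.imwrite  # noqa
    return c
def cloud(c):
    z=c["range_z"]; K=np.array(c["intrinsics"]); T=np.array(c["extrinsics"])
    v,u=np.mgrid[:z.shape[0],:z.shape[1]]
    X=(u-K[0,2])/K[0,0]*z; Y=(v-K[1,2])/K[1,1]*z
    return np.stack([X,-Y,-z],-1)@T[:3,:3].T+T[:3,3]
E
python3 - <<'E'
from h import *
for n in("side","top"):
    c=cap(n); cv2.imwrite(f"pics/{n}0.png",c["image"][:,:,::-1]); np.savez(f"{n}0.npz",**c)
    print(n,np.round(c["intrinsics"],1).tolist(),np.round(c["extrinsics"],3).tolist(),[k for k in c])
s=r.sense(); print(s)
E
```

```text
side [[399.3, 0.0, 315.8], [0.0, 399.3, 196.1], [0.0, 0.0, 1.0]] [[-0.761, 0.357, -0.541, -0.013], [-0.648, -0.409, 0.642, 0.611], [0.008, 0.84, 0.543, 0.701], [0.0, 0.0, 0.0, 1.0]] ['image', 'range_z', 'intrinsics', 'extrinsics']
top [[409.0, 0.0, 319.5], [0.0, 409.0, 194.6], [0.0, 0.0, 1.0]] [[-0.069, 0.974, -0.215, 0.333], [-0.998, -0.068, 0.01, -0.044], [-0.005, 0.215, 0.977, 1.134], [0.0, 0.0, 0.0, 1.0]] ['image', 'range_z', 'intrinsics', 'extrinsics']
{'time_s': 0.1, 'joints': array([-6.14997850e+01,  2.20873075e+01,  3.87139352e-01, -2.47170917e-02,
       -6.84110684e+01, -1.48166722e+01]), 'joint_velocities': array([-0.12562259, -0.06180212,  0.2200756 ,  0.02295517, -0.12240601,
       -0.03476652]), 'effort': array([-3.71640217e-04, -3.91689956e+01,  1.87935358e+01,  4.23190624e+00,
        1.34646639e-02, -7.21451374e-05]), 'tcp_pos': array([ 0.14772162, -0.60668455,  0.19605736]), 'ee_rot': array([[-9.71654705e-01, -2.36403901e-01, -5.73846985e-04],
       [-2.36404573e-01,  9.71652858e-01,  1.89754561e-03],
       [ 1.08992879e-04,  1.97941917e-03, -9.99998035e-01]]), 'wrist_force': array([ 0.75557581, -0.0267459 , -0.21738886]), 'moment': array([-0.00302669, -0.00410907, -0.02890964]), 'gripper_width': 0.9982865523868095}
```

View pics/side0.png

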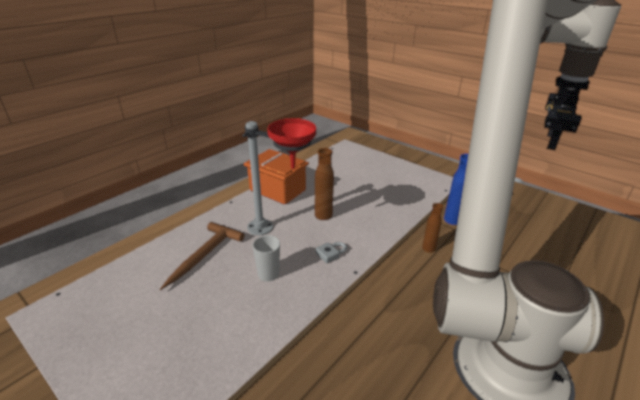

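View pics/top0.png

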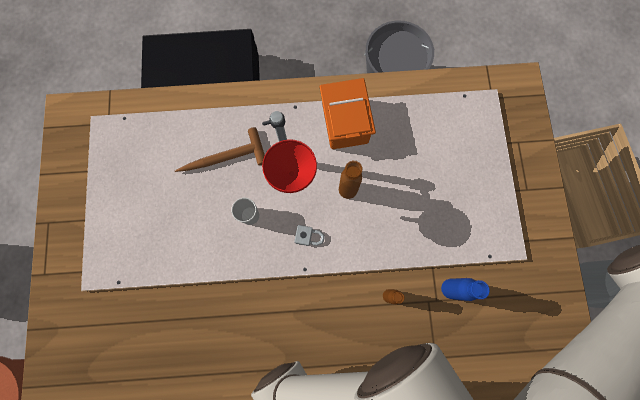

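Bottle: the larger amber one at top px (350,180), on the −y (right) side of the funnel (290,165). The small amber bottle and the blue one stand in front of the shelf. Tub (347,112), cup (243,211), padlock (308,236) and dibber (225,155) are clear of the direct path.

```bash
cat >> h.py <<'E'
def fitc(P,R=None):
    from scipy.optimize import least_squares
    m=P.mean(0)
    if R: f=lambda q:np.hypot(P[:,0]-q[0],P[:,1]-q[1])-R; q0=m[:2]
    else: f=lambda q:np.hypot(P[:,0]-q[0],P[:,1]-q[1])-q[2]; q0=[*m[:2],.03]
    s=least_squares(f,q0,loss="soft_l1",f_scale=.002); return s.x,np.sqrt(np.mean(s.fun**2))
def masks(c):
    h,s,v=cv2.split(cv2.cvtColor(c["image"],cv2.COLOR_RGB2HSV)); P=cloud(c); z=c["range_z"]>0
    red=((h<4)|(h>174))&(s>170)&z
    amb=(h>=4)&(h<16)&(s>100)&(v<170)&z
    ora=(h>=5)&(h<14)&(s>170)&(v>170)&z
    return P,red,amb,ora
E
python3 - <<'E'
from h import *
for n in("side","top"):
    c=dict(np.load(f"{n}0.npz")); P,red,amb,ora=masks(c)
    print(n,"board z",np.median(P[...,2][(P[...,0]>.4)&(P[...,0]<.7)&(abs(P[...,1])<.5)]))
    Q=P[red&(P[...,2]>.1)]
    print("red",len(Q),np.percentile(Q,[0,5,50,95,100],axis=0).round(3).tolist())
    rim=Q[Q[:,2]>.336]; print(" rim",len(rim),rim[:,:2].min(0),rim[:,:2].max(0),fitc(rim) if len(rim)>5 else"")
    sp=Q[Q[:,2]<.285];print(" spout",len(sp),sp.mean(0) if len(sp) else"", sp.min(0) if len(sp) else "",sp.max(0)if len(sp) else "")
    m=amb&(P[...,0]>.4)&(P[...,2]>.03)&(P[...,2]<.26)
    k,l,st,ce=cv2.connectedComponentsWithStats(m.astype(np.uint8))
    for i in range(1,k):
        if st[i,4]>60:
            Q=P[l==i]; print(" amb",st[i],Q.mean(0).round(3),np.percentile(Q,[2,98],axis=0).round(3).tolist())
            B=Q[(Q[:,2]>.03)&(Q[:,2]<.145)]; 
            if len(B)>20: print("  body",len(B),fitc(B,.027))
            B=Q[(Q[:,2]>.195)]
            if len(B)>8: print("  neck",len(B),fitc(B,.0185))
    Q=P[ora]; print(" tub",np.percentile(Q,[2,98],axis=0).round(3).tolist()); 
    m=np.zeros(red.shape,bool)
    Q=P[(P[...,2]>.06)&(P[...,2]<.3)&(P[...,0]>.5)&~red&~amb&~ora]
E
```

```text
side board z 0.016483602000847253
red 1073 [[0.514, -0.048, 0.242], [0.517, -0.044, 0.304], [0.581, -0.005, 0.328], [0.621, 0.058, 0.342], [0.624, 0.063, 0.344]]
 rim 260 [ 0.51392524 -0.04755589] [0.62369015 0.06305023] (array([0.56889255, 0.00722202, 0.05352988]), np.float64(0.0011740181293319978))
 spout 47 [0.56557158 0.01106173 0.26528822] [0.55976579 0.00691218 0.24215414] [0.57004682 0.01616433 0.28397903]
 amb [    0     0   489    95 18139] [ 2.179 -1.216  0.147] [[1.003, -2.266, 0.035], [2.463, 0.075, 0.255]]
  body 8886 (array([ 2.36238854, -1.02976737]), np.float64(1.0081363424933762))
  neck 5261 (array([ 2.36048901, -1.05585483]), np.float64(1.0006391378846706))
 amb [536  43  30  28 621] [ 0.526 -2.25   0.107] [[0.463, -2.269, 0.033], [0.595, -2.232, 0.177]]
  body 471 (array([ 0.52605629, -2.25906706]), np.float64(0.020551359478205765))
 amb [ 258  149   50   53 1322] [ 0.74  -0.136  0.103] [[0.676, -0.2, 0.034], [0.854, 0.007, 0.146]]
  body 1295 (array([ 0.73421214, -0.13962176]), np.float64(0.03678723846212637))
  neck 21 (array([0.58384024, 0.00244587]), np.float6
[... 893 characters left out ...]
 [0.58141449 0.01391644 0.28492627]
 amb [330  99  46  50 531] [ 0.72  -0.158  0.089] [[0.702, -0.204, 0.033], [0.802, -0.097, 0.129]]
  body 531 (array([ 0.73140353, -0.15685019]), np.float64(0.02069157681624602))
 amb [175 128  90  44 948] [0.708 0.185 0.041] [[0.673, 0.098, 0.032], [0.773, 0.323, 0.048]]
  body 948 (array([0.71495241, 0.17715912]), np.float64(0.05240498692945039))
 amb [339 161  23  37 659] [ 0.578 -0.132  0.164] [[0.561, -0.156, 0.038], [0.604, -0.109, 0.229]]
  body 194 (array([ 0.58858623, -0.1354192 ]), np.float64(0.000387117145662985))
  neck 257 (array([ 0.58551104, -0.13393388]), np.float64(0.00541698469207788))
 tub [[0.708, -0.199, 0.117], [0.862, -0.082, 0.131]]
```

{"fn": "play_rows", "kwargs": {"commands": [[[0,0,0.05,0,0,0.14,0.58],[0,0,0.1,0,0,0.28,0.58],[0,0,0.15,0,0,0.42,0.58],[0,0,0.2,0,0,0.56,0.58],[0,0,0.2,0,0,0.7,0.58]]]}}

```text
time_s: 0.6
tcp_pos: [0.1477, -0.6094, 0.4058]
ee_rot: [[-0.586, -0.81, 0.004], [-0.81, 0.586, -0.015], [0.01, -0.012, -1.0]]
wrist_force: [-0.1, -0.5, 0.7]
gripper_width: 0.629
```

```bash
python3 - <<'E'
from h import *
s=r.sense(); print(s["joints"].round(1),s["tcp_pos"].round(3),s["ee_rot"].round(3).tolist(),s["gripper_width"],s["time_s"])
P,red,amb,ora=masks(dict(np.load("top0.npz"))); Q=P[255:320,375:495].reshape(-1,3); Q=Q[Q[:,2]>.04]
print(Q.min(0),Q.max(0))
E
```

```text
[-61.5  18.7  24.4   0.2 -94.8  25.6] [ 0.148 -0.609  0.406] [[-0.586, -0.81, 0.004], [-0.81, 0.586, -0.015], [0.01, -0.012, -1.0]] 0.6292673585730671 0.6
[ 0.27290268 -0.41078817  0.0404656 ] [ 0.33263812 -0.04437625  1.13440402]
```

{"fn": "play_rows", "kwargs": {"commands": [[[0.04,0.03,0,0,0,0.13,0.58],[0.08,0.06,0,0,0,0.26,0.58],[0.12,0.09,0,0,0,0.39,0.58],[0.16,0.12,0,0,0,0.52,0.58],[0.2,0.15,0,0,0,0.63,0.58]]]}}

```text
time_s: 1.1
tcp_pos: [0.349, -0.4556, 0.3967]
ee_rot: [[0.003, -1.0, -0.0], [-1.0, -0.003, 0.001], [-0.001, 0.0, -1.0]]
wrist_force: [0.5, -1.7, 0.3]
gripper_width: 0.421
```

{"fn": "play_rows", "kwargs": {"commands": [[[0.04,0.03,-0.02,0.14,0,0,0.58],[0.08,0.06,-0.04,0.28,0,0,0.58],[0.12,0.09,-0.06,0.42,0,0,0.58],[0.16,0.12,-0.08,0.56,0,0,0.58],[0.2,0.15,-0.1,0.7,0,0,0.58]]]}}

```text
time_s: 1.6
tcp_pos: [0.5351, -0.317, 0.3038]
ee_rot: [[-0.001, -1.0, 0.0], [-0.762, 0.001, 0.648], [-0.648, 0.001, -0.762]]
wrist_force: [0.3, -0.1, -0.4]
gripper_width: 0.422
```

```bash
python3 - <<'E'
from h import *
s=r.sense(); print(s["joints"].round(1),s["tcp_pos"].round(3),s["ee_rot"].round(3).tolist(),s["gripper_width"],s["time_s"])
E
```

```text
[ -34.9   34.2   37.1  -35.6 -114.2   26.1] [ 0.535 -0.317  0.304] [[-0.001, -1.0, 0.0], [-0.762, 0.001, 0.648], [-0.648, 0.001, -0.762]] 0.42156137875665767 1.6
```

{"fn": "play_rows", "kwargs": {"commands": [[[0.02,0.02,-0.04,0.09,0,0,0.58],[0.038,0.03,-0.08,0.09,0,0,0.58],[0.038,0.03,-0.12,0.09,0,0,0.58],[0.038,0.03,-0.16,0.09,0,0,0.58],[0.038,0.03,-0.2,0.09,0,0,0.58]]]}}

```text
time_s: 2.1
tcp_pos: [0.5713, -0.2875, 0.1018]
ee_rot: [[-0.003, -1.0, -0.001], [-0.703, 0.001, 0.711], [-0.711, 0.003, -0.703]]
wrist_force: [1.3, 0.4, 0.1]
gripper_width: 0.422
```

{"fn": "play_rows", "kwargs": {"commands": [[[0,0,0,0,0,0,0.58],[0,0,0,0,0,0,0.58],[0,0,0,0,0,0,0.58]]]}}

```text
time_s: 2.4
tcp_pos: [0.5726, -0.289, 0.1068]
ee_rot: [[0.001, -1.0, 0.002], [-0.706, 0.001, 0.708], [-0.708, -0.002, -0.706]]
wrist_force: [-0.2, -0.5, 1.0]
gripper_width: 0.422
```

{"fn": "play_rows", "kwargs": {"commands": [[[0.007,0,-0.02,0,0,0,0.58],[0.014,0,-0.04,0,0,0,0.58],[0.014,0,-0.055,0,0,0,0.58],[0.014,0,-0.066,0,0,0,0.58],[0.014,0,-0.066,0,0,0,0.58]]]}}

```text
time_s: 2.9
tcp_pos: [0.5843, -0.2871, 0.0354]
ee_rot: [[-0.005, -1.0, -0.003], [-0.702, 0.001, 0.713], [-0.713, 0.006, -0.702]]
wrist_force: [0.8, 0.4, -0.4]
gripper_width: 0.419
```

```bash
python3 - <<'E'
from h import *
s=r.sense(); print(s["joints"].round(1),s["tcp_pos"].round(4),s["wrist_force"])
a=cap("side");b=cap("top")
cv2.imwrite("pics/a.png",np.vstack([cv2.resize(x["image"][80:320,220:540,::-1],(400,300)) for x in(a,)]+[cv2.resize(b["image"][80:320,220:540,::-1],(400,300))]))
E
```

```text
[-32.5  49.4  25.3 -36.9 -93.7  39.2] [ 0.5843 -0.2871  0.0354] [ 0.75623424  0.39315827 -0.40961223]
```

View pics/a.png

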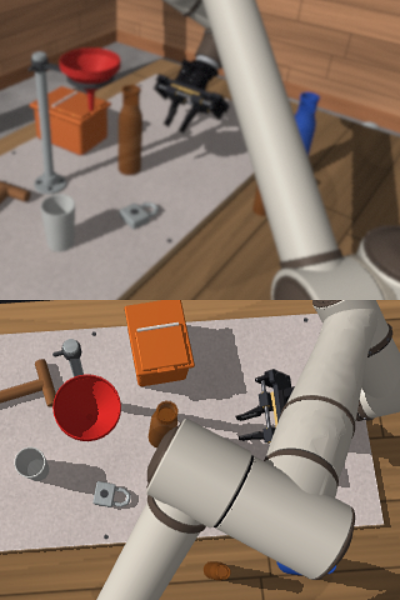

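```bash
python3 - <<'E'
from h import *
b=cap("top");P=cloud(b);s=r.sense();print(s["tcp_pos"].round(4))
Q=P[(P[...,2]>.15)&(P[...,1]<-.06)&(b["range_z"]>0)]
for x0 in np.arange(.1,.75,.05):
    S=Q[(Q[:,0]>x0)&(Q[:,0]<x0+.05)]
    if len(S): print(x0.round(2),len(S),"y",S[:,1].min().round(2),S[:,1].max().round(2),"z",np.percentile(S[:,2],[2,50,98]).round(2))
E
```

```text
[ 0.5857 -0.2883  0.0386]
0.2 14 y -0.07 -0.06 z [0.37 0.39 0.4 ]
0.25 489 y -0.41 -0.06 z [0.34 0.44 0.55]
0.3 3640 y -0.3 -0.06 z [0.46 0.56 0.58]
0.35 5913 y -0.3 -0.06 z [0.49 0.57 0.58]
0.4 4969 y -0.34 -0.07 z [0.52 0.57 0.58]
0.45 2466 y -0.37 -0.09 z [0.48 0.52 0.58]
0.5 1640 y -0.57 -0.26 z [0.25 0.48 0.51]
0.55 3009 y -0.58 -0.11 z [0.17 0.32 0.48]
0.6 1990 y -0.57 -0.12 z [0.15 0.37 0.45]
0.65 1327 y -0.51 -0.35 z [0.15 0.4  0.42]
0.7 688 y -0.47 -0.37 z [0.37 0.41 0.42]
```

{"fn": "play_rows", "kwargs": {"commands": [[[0,0.02,-0.003,0,0,0,0.58],[0,0.045,-0.005,0,0,0,0.58],[0,0.07,-0.005,0,0,0,0.58],[0,0.09,-0.005,0,0,0,0.58],[0,0.103,-0.005,0,0,0,0.58]]]}}

```text
time_s: 3.55
tcp_pos: [0.586, -0.1839, 0.0346]
ee_rot: [[0.0, -1.0, 0.001], [-0.704, 0.0, 0.71], [-0.71, -0.001, -0.704]]
wrist_force: [0.5, -0.8, -0.3]
gripper_width: 0.421
```

{"fn": "play_rows", "kwargs": {"commands": [[[0,0.002,0,0,0,0,0.58],[0,0.004,0,0,0,0,0.58],[0,0.006,0,0,0,0,0.58],[0,0.008,0,0,0,0,0.58],[0,0.01,0,0,0,0,0.58]]]}}

```text
time_s: 4.05
tcp_pos: [0.5855, -0.1754, 0.033]
ee_rot: [[-0.003, -1.0, 0.0], [-0.704, 0.002, 0.71], [-0.71, 0.002, -0.704]]
wrist_force: [-0.1, 0.0, -0.4]
gripper_width: 0.419
```

```bash
cat >> h.py <<'E'
def bott(save=None):
    s=r.sense(); print("t",s["time_s"],"tcp",s["tcp_pos"].round(4),"F",s["wrist_force"].round(1))
    ims=[]
    for n in("side","top"):
        c=cap(n);P,red,amb,ora=masks(c)
        Q=P[red&(P[...,2]>.336)]; f=fitc(Q,.0535) if len(Q)>30 else None
        m=amb&(abs(P[...,0]-.578)<.05)&(P[...,1]>-.18)&(P[...,1]<.05)
        B=P[m&(P[...,2]>.035)&(P[...,2]<.145)];N=P[m&(P[...,2]>.195)&(P[...,2]<.235)]
        print(n,"rim",f and (f[0].round(4),len(Q)),"body",(fitc(B,.027)[0].round(4),len(B)) if len(B)>20 else None,"neck",(fitc(N,.0185)[0].round(4),len(N)) if len(N)>20 else None)
        ims.append(c["image"][80:320,220:540,::-1])
    if save: cv2.imwrite(save,np.vstack([cv2.resize(i,(400,300)) for i in ims]))
E
python3 -c "
from h import *
bott()"
```

```text
t 4.05 tcp [ 0.5855 -0.1754  0.033 ] F [-0.1  0.  -0.4]
side rim (array([0.5692, 0.0071]), 272) body (array([ 0.586 , -0.1339]), 583) neck (array([ 0.5851, -0.133 ]), 207)
top rim (array([0.5716, 0.0046]), 258) body (array([ 0.5886, -0.1354]), 180) neck (array([ 0.5855, -0.1339]), 256)
```

{"fn": "play_rows", "kwargs": {"commands": [[[0,0.0025,0,0,0,0,0.58],[0,0.005,0,0,0,0,0.58],[0,0.0075,0,0,0,0,0.58],[0,0.01,0,0,0,0,0.58],[0,0.0125,0,0,0,0,0.58]]]}}

```text
time_s: 4.65
tcp_pos: [0.5855, -0.1622, 0.0332]
ee_rot: [[-0.002, -1.0, -0.0], [-0.704, 0.001, 0.71], [-0.71, 0.001, -0.704]]
wrist_force: [0.1, 0.1, -0.4]
gripper_width: 0.422
```

{"fn": "play_rows", "kwargs": {"commands": [[[0,0.002,0,0,0,0,0.58],[0,0.004,0,0,0,0,0.58],[0,0.006,0,0,0,0,0.58],[0,0.008,0,0,0,0,0.58],[0,0.01,0,0,0,0,0.58]]]}}

```text
time_s: 5.15
tcp_pos: [0.5856, -0.1523, 0.0332]
ee_rot: [[-0.002, -1.0, 0.0], [-0.704, 0.001, 0.71], [-0.71, 0.001, -0.704]]
wrist_force: [0.3, 0.8, 0.5]
gripper_width: 0.421
```

```bash
python3 -c "
from h import *
bott('pics/b.png')"
```

```text
t 5.15 tcp [ 0.5856 -0.1523  0.0332] F [0.3 0.8 0.5]
side rim (array([0.5691, 0.0072]), 264) body (array([ 0.5859, -0.1342]), 570) neck (array([ 0.5852, -0.1327]), 201)
top rim (array([0.5716, 0.0046]), 257) body (array([ 0.5886, -0.1354]), 188) neck (array([ 0.5852, -0.1341]), 262)
```

View pics/b.png

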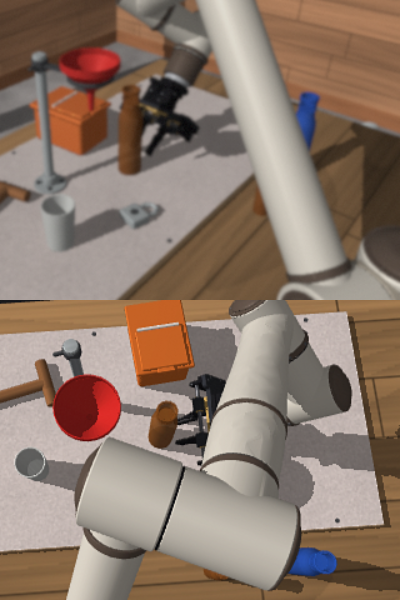

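```bash
python3 - <<'E'
from h import *
ims=[]
for n in("side","top"):
    c=cap(n);K=c["intrinsics"];T=np.linalg.inv(c["extrinsics"]);im=c["image"][:,:,::-1].copy()
    u0,v0=(290,130) if n=="side" else (320,140)
    im=cv2.resize(im[v0:v0+90,u0:u0+120],None,fx=6.6,fy=6.6,interpolation=cv2.INTER_CUBIC)[:300] if n=="top" else cv2.resize(im[v0:v0+90,u0:u0+120],None,fx=6.6,fy=6.6,interpolation=cv2.INTER_CUBIC)[260:560]
    dv=0 if n=="top" else 260
    for p in([.5856,-.1523,.033],[.604,-.1523,.033],[.5672,-.1523,.033],[.5865,-.161,.033]):
        q=T[:3,:3]@p+T[:3,3]; u=K[0,0]*q[0]/-q[2]+K[0,2]; v=K[1,1]*-q[1]/-q[2]+K[1,2]
        cv2.circle(im,(int((u-u0)*6.6),int((v-v0)*6.6-dv)),4,(0,255,0),1)
    ims.append(im)
cv2.imwrite("pics/c.png",np.vstack(ims))
E
```

```text
(no output)
```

View pics/c.png

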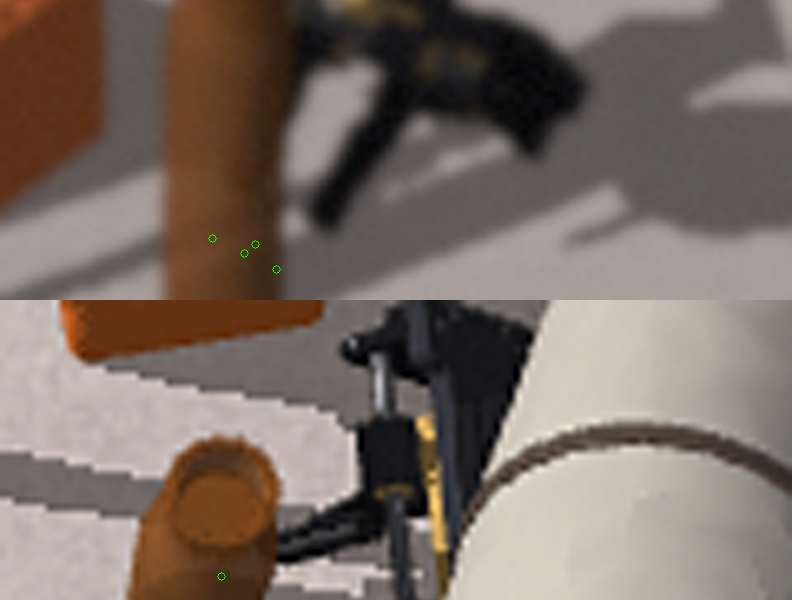

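```bash
python3 - <<'E'
from h import *
c=cap("side");P=cloud(c);g=c["image"].max(2)
s=r.sense();t=s["tcp_pos"];R=s["ee_rot"]
m=(g<60)&(c["range_z"]>0)&(P[...,1]<-.1)&(P[...,1]>-.25)&(abs(P[...,0]-.58)<.06)&(P[...,2]>.022)
u0,v0=290,130
m[:, :334]=0
Q=P[m];L=(Q-t)@R
i=np.argsort(L[:,2])[::-1][:25]
v,u=np.nonzero(m)
print(np.c_[u[i],v[i],Q[i].round(3),L[i].round(3)])
E
```

```text
[[ 3.39e+02  2.04e+02  5.56e-01 -1.71e-01  5.00e-02  1.00e-03  2.90e-02
  -2.50e-02]
 [ 3.38e+02  2.03e+02  5.57e-01 -1.67e-01  5.50e-02 -6.00e-03  2.80e-02
  -2.60e-02]
 [ 3.37e+02  2.02e+02  5.58e-01 -1.63e-01  6.00e-02 -1.20e-02  2.70e-02
  -2.70e-02]
 [ 3.40e+02  2.04e+02  5.57e-01 -1.77e-01  4.70e-02  8.00e-03  2.80e-02
  -2.70e-02]
 [ 3.39e+02  2.03e+02  5.57e-01 -1.72e-01  5.30e-02 -1.00e-03  2.80e-02
  -2.80e-02]
 [ 3.38e+02  2.02e+02  5.57e-01 -1.67e-01  5.90e-02 -8.00e-03  2.80e-02
  -2.80e-02]
 [ 3.40e+02  2.03e+02  5.57e-01 -1.77e-01  5.00e-02  5.00e-03  2.80e-02
  -2.90e-02]
 [ 3.37e+02  2.01e+02  5.60e-01 -1.66e-01  6.10e-02 -1.10e-02  2.50e-02
  -2.90e-02]
 [ 3.39e+02  2.02e+02  5.56e-01 -1.70e-01  5.70e-02 -5.00e-03  2.90e-02
  -3.00e-02]
 [ 3.38e+02  2.01e+02  5.59e-01 -1.69e-01  6.10e-02 -8.00e-03  2.70e-02
  -3.10e-02]
 [ 3.40e+02  2.02e+02  5.56e-01 -1.74e-01  5.60e-02 -1.00e-03  3.00e-02
  -3.10e-02]
 [ 3.37e+02  2.00e+02  5.63e-01 -1.69e-01  6.20e-02 -9.00e-03  2.20e-02
  -3.20e-02]
 [ 3.39e+02  2.01e+02  5.58e-01 -1.73e-01  5.90e-02 -4.00e-03  2.70e-02
  -3.30e
[... 325 characters left out ...]
90e-02
  -3.50e-02]
 [ 3.37e+02  1.99e+02  5.65e-01 -1.71e-01  6.40e-02 -9.00e-03  2.10e-02
  -3.50e-02]
 [ 3.41e+02  2.01e+02  5.57e-01 -1.81e-01  5.60e-02  4.00e-03  2.90e-02
  -3.60e-02]
 [ 3.38e+02  1.99e+02  5.62e-01 -1.72e-01  6.50e-02 -9.00e-03  2.40e-02
  -3.60e-02]
 [ 3.40e+02  2.00e+02  5.58e-01 -1.77e-01  6.10e-02 -2.00e-03  2.80e-02
  -3.70e-02]
 [ 3.39e+02  1.99e+02  5.59e-01 -1.73e-01  6.60e-02 -9.00e-03  2.70e-02
  -3.70e-02]
 [ 3.42e+02  2.01e+02  5.57e-01 -1.86e-01  5.30e-02  9.00e-03  2.90e-02
  -3.80e-02]
 [ 3.41e+02  2.00e+02  5.56e-01 -1.80e-01  6.00e-02  0.00e+00  2.90e-02
  -3.80e-02]
 [ 3.40e+02  1.99e+02  5.58e-01 -1.77e-01  6.40e-02 -5.00e-03  2.80e-02
  -3.90e-02]]
```

The jaw tips recede ~20 mm along the tool when half open, so contact would be too high; I'll back off and lower the tool ~19 mm.

{"fn": "play_rows", "kwargs": {"commands": [[[0,-0.005,0,0,0,0,0.58],[0,-0.01,-0.004,0,0,0,0.58],[0,-0.01,-0.01,0,0,0,0.58],[0,-0.01,-0.015,0,0,0,0.58],[0,-0.01,-0.019,0,0,0,0.58]]]}}

```text
time_s: 5.9
tcp_pos: [0.5852, -0.1623, 0.0133]
ee_rot: [[-0.003, -1.0, -0.001], [-0.703, 0.002, 0.711], [-0.711, 0.003, -0.703]]
wrist_force: [0.5, -0.0, -0.1]
gripper_width: 0.422
```

{"fn": "play_rows", "kwargs": {"commands": [[[0,0.002,0,0,0,0,0.58],[0,0.004,0,0,0,0,0.58],[0,0.006,0,0,0,0,0.58],[0,0.008,0,0,0,0,0.58],[0,0.01,0,0,0,0,0.58]]]}}

```text
time_s: 6.4
tcp_pos: [0.5857, -0.1522, 0.0145]
ee_rot: [[-0.002, -1.0, 0.0], [-0.704, 0.001, 0.71], [-0.71, 0.001, -0.704]]
wrist_force: [-0.4, 0.1, 0.3]
gripper_width: 0.418
```

```bash
python3 - <<'E'
from h import *
bott()
c=cap("side");P=cloud(c);g=c["image"].max(2)
s=r.sense();t=s["tcp_pos"]
m=(g<60)&(c["range_z"]>0)&(P[...,1]<-.1)&(P[...,1]>-.25)&(abs(P[...,0]-.58)<.06)&(P[...,2]>.022);m[:,:334]=0
Q=P[m];print(Q[np.argsort(Q[:,2])[:5]].round(3)); print(Q[np.argsort(-Q[:,1])[:5]].round(3))
E
```

```text
t 6.4 tcp [ 0.5857 -0.1522  0.0145] F [-0.4  0.1  0.3]
side rim (array([0.5689, 0.0071]), 269) body (array([ 0.5858, -0.1341]), 578) neck (array([ 0.5853, -0.1325]), 201)
top rim (array([0.5716, 0.0046]), 254) body (array([ 0.5885, -0.1354]), 183) neck (array([ 0.5853, -0.134 ]), 259)
[[ 0.559 -0.181  0.026]
 [ 0.557 -0.173  0.031]
 [ 0.559 -0.191  0.032]
 [ 0.558 -0.183  0.033]
 [ 0.557 -0.177  0.033]]
[[ 0.559 -0.165  0.042]
 [ 0.556 -0.166  0.046]
 [ 0.56  -0.167  0.037]
 [ 0.561 -0.167  0.043]
 [ 0.557 -0.168  0.041]]
```

{"fn": "play_rows", "kwargs": {"commands": [[[0,0.002,0,0,0,0,0.58],[0,0.004,0,0,0,0,0.58],[0,0.006,0,0,0,0,0.58],[0,0.008,0,0,0,0,0.58],[0,0.01,0,0,0,0,0.58]]]}}

```text
time_s: 7.05
tcp_pos: [0.5856, -0.1423, 0.0142]
ee_rot: [[-0.002, -1.0, -0.0], [-0.704, 0.001, 0.71], [-0.71, 0.001, -0.704]]
wrist_force: [-0.3, 0.4, -0.7]
gripper_width: 0.422
```

{"fn": "play_rows", "kwargs": {"commands": [[[0,0.002,0,0,0,0,0.58],[0,0.004,0,0,0,0,0.58],[0,0.006,0,0,0,0,0.58],[0,0.008,0,0,0,0,0.58],[0,0.01,0,0,0,0,0.58]]]}}

```text
time_s: 7.55
tcp_pos: [0.5855, -0.1326, 0.0142]
ee_rot: [[-0.002, -1.0, 0.0], [-0.704, 0.001, 0.71], [-0.71, 0.001, -0.704]]
wrist_force: [0.2, -3.1, 0.8]
gripper_width: 0.42
```

```bash
python3 -c "
from h import *
bott('pics/d.png')"
```

```text
t 7.55 tcp [ 0.5855 -0.1326  0.0142] F [ 0.2 -3.1  0.8]
side rim (array([0.569, 0.007]), 263) body (array([ 0.5851, -0.1255]), 572) neck (array([ 0.5844, -0.1246]), 199)
top rim (array([0.5716, 0.0046]), 243) body (array([ 0.5877, -0.1265]), 177) neck (array([ 0.5844, -0.125 ]), 257)
```

{"fn": "play_rows", "kwargs": {"commands": [[[-0.0004,0.003,0,0,0,0,0.58],[-0.0008,0.007,0,0,0,0,0.58],[-0.0013,0.011,0,0,0,0,0.58],[-0.0018,0.015,0,0,0,0,0.58],[-0.0024,0.02,0,0,0,0,0.58]]]}}

```text
time_s: 8.15
tcp_pos: [0.5831, -0.1121, 0.0142]
ee_rot: [[-0.002, -1.0, -0.0], [-0.704, 0.001, 0.71], [-0.71, 0.001, -0.704]]
wrist_force: [0.2, -2.6, -0.1]
gripper_width: 0.421
```

{"fn": "play_rows", "kwargs": {"commands": [[[-0.0005,0.004,0,0,0,0,0.58],[-0.001,0.008,0,0,0,0,0.58],[-0.0015,0.012,0,0,0,0,0.58],[-0.002,0.016,0,0,0,0,0.58],[-0.0024,0.02,0,0,0,0,0.58]]]}}

```text
time_s: 8.65
tcp_pos: [0.5807, -0.0921, 0.0142]
ee_rot: [[-0.002, -1.0, -0.0], [-0.704, 0.001, 0.71], [-0.71, 0.001, -0.704]]
wrist_force: [0.4, -2.7, -0.5]
gripper_width: 0.42
```

{"fn": "play_rows", "kwargs": {"commands": [[[-0.0005,0.004,0,0,0,0,0.58],[-0.001,0.008,0,0,0,0,0.58],[-0.0015,0.012,0,0,0,0,0.58],[-0.002,0.016,0,0,0,0,0.58],[-0.0024,0.02,0,0,0,0,0.58]]]}}

```text
time_s: 9.15
tcp_pos: [0.5783, -0.0721, 0.0142]
ee_rot: [[-0.002, -1.0, -0.0], [-0.704, 0.001, 0.71], [-0.71, 0.001, -0.704]]
wrist_force: [0.6, -3.1, -0.6]
gripper_width: 0.42
```

```bash
python3 -c "
from h import *
bott('pics/e.png')"
```

```text
t 9.15 tcp [ 0.5783 -0.0721  0.0142] F [ 0.6 -3.1 -0.6]
side rim (array([0.5691, 0.0072]), 270) body (array([ 0.5778, -0.0652]), 621) neck (array([ 0.5768, -0.064 ]), 229)
top rim (array([0.5716, 0.0046]), 258) body (array([ 0.5804, -0.0653]), 167) neck (array([ 0.5768, -0.0642]), 247)
```

View pics/e.png

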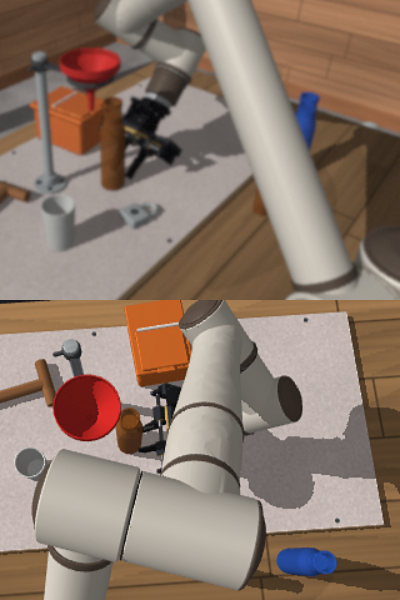

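{"fn": "play_rows", "kwargs": {"commands": [[[-0.0005,0.004,0,0,0,0,0.58],[-0.001,0.008,0,0,0,0,0.58],[-0.0015,0.012,0,0,0,0,0.58],[-0.002,0.016,0,0,0,0,0.58],[-0.0024,0.02,0,0,0,0,0.58]]]}}

```text
time_s: 9.75
tcp_pos: [0.5758, -0.0521, 0.0142]
ee_rot: [[-0.002, -1.0, -0.0], [-0.704, 0.001, 0.71], [-0.71, 0.002, -0.704]]
wrist_force: [-0.1, -1.8, -0.1]
gripper_width: 0.418
```

{"fn": "play_rows", "kwargs": {"commands": [[[-0.0005,0.004,0,0,0,0,0.58],[-0.001,0.008,0,0,0,0,0.58],[-0.0015,0.012,0,0,0,0,0.58],[-0.002,0.016,0,0,0,0,0.58],[-0.0024,0.02,0,0,0,0,0.58]]]}}

```text
time_s: 10.25
tcp_pos: [0.5735, -0.0321, 0.0142]
ee_rot: [[-0.002, -1.0, -0.0], [-0.704, 0.001, 0.71], [-0.71, 0.001, -0.704]]
wrist_force: [0.7, -2.8, 0.2]
gripper_width: 0.42
```

{"fn": "play_rows", "kwargs": {"commands": [[[-0.0005,0.004,0,0,0,0,0.58],[-0.001,0.008,0,0,0,0,0.58],[-0.0015,0.012,0,0,0,0,0.58],[-0.002,0.016,0,0,0,0,0.58],[-0.0024,0.019,0,0,0,0,0.58]]]}}

```text
time_s: 10.75
tcp_pos: [0.571, -0.013, 0.0142]
ee_rot: [[-0.002, -1.0, -0.0], [-0.704, 0.001, 0.71], [-0.71, 0.002, -0.704]]
wrist_force: [0.6, -2.7, -0.3]
gripper_width: 0.421
```

```bash
python3 -c "
from h import *
bott('pics/f.png')"
```

```text
t 10.75 tcp [ 0.571  -0.013   0.0142] F [ 0.6 -2.7 -0.3]
side rim (array([0.569 , 0.0072]), 273) body (array([ 0.5708, -0.006 ]), 651) neck (array([ 0.5698, -0.005 ]), 262)
top rim (array([0.5715, 0.0046]), 259) body (array([ 0.5733, -0.0068]), 163) neck None
```

{"fn": "play_rows", "kwargs": {"commands": [[[-0.0003,0.003,0,0,0,0,0.58],[-0.0007,0.006,0,0,0,0,0.58],[-0.001,0.009,0,0,0,0,0.58],[-0.0013,0.011,0,0,0,0,0.58],[-0.0013,0.0122,0,0,0,0,0.58]]]}}

```text
time_s: 11.35
tcp_pos: [0.5697, -0.001, 0.0142]
ee_rot: [[-0.002, -1.0, -0.0], [-0.704, 0.001, 0.71], [-0.71, 0.002, -0.704]]
wrist_force: [0.6, -2.7, -0.0]
gripper_width: 0.418
```

```bash
python3 -c "
from h import *
bott('pics/g.png')"
```

```text
t 11.35 tcp [ 0.5697 -0.001   0.0142] F [ 0.6 -2.7 -0. ]
side rim (array([0.569 , 0.0071]), 280) body (array([0.5693, 0.0059]), 675) neck (array([0.5683, 0.0069]), 269)
top rim (array([0.5716, 0.0046]), 261) body (array([0.572 , 0.0049]), 162) neck None
```

Aligned within ~1 mm. Back off straight along −y, then raise clear.

{"fn": "play_rows", "kwargs": {"commands": [[[0,-0.003,0,0,0,0,0.58],[0,-0.008,0,0,0,0,0.58],[0,-0.016,0,0,0,0,0.58],[0,-0.028,0,0,0,0,0.58],[0,-0.045,0,0,0,0,0.58]]]}}

```text
time_s: 11.95
tcp_pos: [0.5697, -0.0471, 0.0143]
ee_rot: [[-0.002, -1.0, -0.001], [-0.704, 0.001, 0.711], [-0.711, 0.002, -0.704]]
wrist_force: [0.3, 0.0, 0.4]
gripper_width: 0.418
```

{"fn": "play_rows", "kwargs": {"commands": [[[0,-0.02,0,0,0,0,0.58],[0,-0.04,0,0,0,0,0.58],[0,-0.06,0.005,0,0,0,0.58],[0,-0.07,0.01,0,0,0,0.58],[0,-0.07,0.01,0,0,0,0.58]]]}}

```text
time_s: 12.45
tcp_pos: [0.5705, -0.1185, 0.025]
ee_rot: [[-0.002, -1.0, 0.003], [-0.705, 0.004, 0.71], [-0.71, -0.001, -0.705]]
wrist_force: [0.1, -0.4, -0.9]
gripper_width: 0.418
```

{"fn": "play_rows", "kwargs": {"commands": [[[0,0,0,0,0,0,0.58],[0,0,0,0,0,0,0.58],[0,0,0,0,0,0,0.58]]]}}

```text
time_s: 12.75
tcp_pos: [0.5697, -0.1153, 0.0242]
ee_rot: [[-0.001, -1.0, -0.001], [-0.704, 0.0, 0.711], [-0.711, 0.002, -0.704]]
wrist_force: [-0.0, 0.3, 0.0]
gripper_width: 0.42
```

```bash
python3 -c "
from h import *
bott('pics/h.png')"
```

```text
t 12.75 tcp [ 0.5697 -0.1153  0.0242] F [-0.   0.3  0. ]
side rim (array([0.5689, 0.007 ]), 264) body (array([0.5692, 0.0061]), 651) neck (array([0.5682, 0.0071]), 273)
top rim (array([0.5715, 0.0046]), 262) body (array([0.5718, 0.005 ]), 46) neck None
```

View pics/h.png

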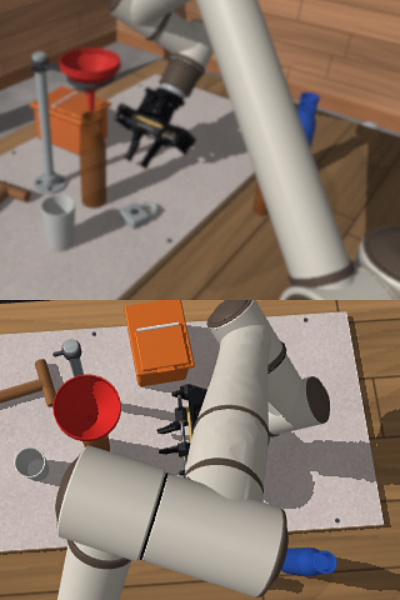

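The bottle stands upright with its mouth under the spout (side crop (92,110)). The gripper is clear, and the tub, cup, padlock and dibber look unmoved.

```bash
python3 -c "
from station import r
print(r.finish_job())"
```

```text
the job is handed in; nothing more can be done
None
```

The bottle now stands upright under the funnel spout, and the job is handed in at about 13 s of the 51 s. I pushed it about 140 mm with the half-open jaws as a cradle. They touched it about 20–25 mm above the shelf, and I then backed the gripper away.

**Alignment:** In my last check the bottle's body axis was about 1 mm or less from the funnel rim's centre in both cameras. The neck as seen from the side agreed to within 1 mm. The funnel's steel ring hid the neck from the top camera, so that view gave no neck reading. I took the rim centre as the spout position.

**Camera disagreement:** The two cameras differ by 2–3 mm in absolute position, so I compared bottle and funnel within each view.

**Forces:** The wrist read about 3 N while pushing and about 0 N after backing off.

**One correction:** When half open, the finger tips sit about 20 mm further back than I assumed. I saw this before touching the bottle, backed off and lowered the tool about 19 mm so the push stayed low.

**Other objects:** The tub, cup, padlock and dibber look unmoved in the last picture; I did not measure their positions again.

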